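# Refit the spindle circlip on an orbital shaker

### The job

Swing the shaker's open cover right down over its drive, so that a slipped ring cannot fall into the gears. Then squeeze the circlip pliers fully home so that they spread the ring on their tips, draw them out of the open front of the rack and bring the spread ring down over the spindle, level with the groove. Finish while holding it there, spread and flat, carried by the pliers alone and not pressed against hub or spindle; leave the bottles, flask and screwdriver where they are.

Things in the scene. Friction and masses are not known exactly. Their poses are not given: they have to be found in the camera images.
- shaker: Base of a white orbital shaker, fixed to the bench, 220 (x) x 240 (y) x 75 mm high, its platform taken off. Origin: centre of its underside; z up; its front (control panel) faces -x. In its middle an aluminium hub (48 mm diameter, top at 87.5 mm) and on it a vertical steel spindle.
- groove (a point): Point on the spindle's axis at mid-width of its groove, 96.75 mm above the bench; axes as the shaker's. Spindle 32 mm diameter; groove 28 mm diameter, 7.5 mm wide (93 to 100.5 mm above the bench); above it 32 mm diameter up to 114 mm, then a taper to 23 mm at the top, 120 mm above the bench.
- cover (a joint): Angle of the shaker's hinged cover, rad: 0 shut, 1.5 fully open; starts at 0.75 to 1.25. A white plate 220 x 240 x 6 mm with a 64 mm hole for hub and spindle, hinged along y at the shaker's far (+x) top edge. A stiff friction hinge (0.57 N m) keeps it where it is left: it does not fall shut and must be brought right down.
- cover_hinge (a point): Middle of the hinge line, 75.5 mm above the bench. Axes turn with the cover (with the cover shut they are the shaker's); it swings about y.
- cover_handle (a point): Middle of the cover's round steel bar handle, 10 mm diameter, 90 mm long along the shaker's y, 38 mm (axis) off the outer face of the cover, 14 mm from its free edge. In the cover_hinge frame it lies at x -206, z +44 mm: with the cover shut, 206 mm before and 44 mm above the hinge. Axes turn with the cover.
- rack: Grey pliers rack, fixed, base 105 x 86 mm. Origin: underside, straight below the pliers' joint; z up. A post at its back (x +14 to +24 mm) bears a fork: two prongs (y 13 to 24 mm either side, to x -10 mm, tops 96 mm above the bench), open to the front (-x) and upwards. A white ledge before the post, 30 mm high, x -43 to -11 mm, bears the circlip.
- pliers: External circlip pliers, 170 mm long, about 0.2 kg, upright in the rack, tips down. Origin: pivot, in the joint block (14 x 36 x 16 mm) whose ends rest on the prongs. z up along the handles, x the pivot axis (as the rack's x), y from handle to handle. The ring, under the prongs, lies to -x: squeeze, lift about 10 mm, draw out along -x by 60 mm or more, then raise.
- pliers_grip (a point): Point midway between the handles, 75 mm above the pivot, where to grip along y; axes as the pliers'. Handles: grey plastic, 15 mm wide in x, from 25 to 97 mm above the pivot, flat outer faces: when open 56 mm apart here and 63 mm at the ends; squeezed home against a stop, parallel and 29 to 32 mm apart. Springs push them open: about 13 N squeezes them home.
- pliers_tips (a point): Point midway between the tips, 68 mm below the pivot, where the shoulders (7 mm diameter) stop the ring when squeezed; axes as the pliers'. From the shoulders pins of 3 mm diameter, 7 mm long, point down; open they are 8.7 mm, squeezed home 20 mm either side of the middle in y.
- lever_l (a joint): Squeeze of the +y handle about the pivot, rad: 0 open, 0.156 just on the stop, up to 0.17 when gripped hard (home: over 0.13).
- lever_r (a joint): Squeeze of the -y handle about the pivot, rad: 0 open, 0.156 just on the stop, up to 0.17 when gripped hard (home: over 0.13).
- circlip: Dark spring-steel circlip, 0.03 kg, 3.5 mm thick, band 4 mm wide, bore 30.6 mm relaxed: too small for the spindle unless spread. It lies flat on the ledge, the pliers' pins already in the 5 mm holes of its ears. Origin: centre of the relaxed bore, underside; z up; +x to the gap and ears, whose holes are 20 mm from the origin in x. Spread, its spring clings to the pins (about 8 N).
- clip_bore (a point): Middle of the circlip's bore when spread: 2.8 mm from its origin towards the ears, at mid-thickness; axes as the circlip's and, held spread, parallel to the pliers'; it then lies about 15 mm to the -x side of the pliers' axis, 70 to 73 mm below the pivot. Put on the spindle's axis, the spread ring clears the 32 mm spindle by about 2 mm all round.
- circlip_l (a joint): Opening of the circlip's +y arm, rad: 0 relaxed, about 0.3 with the pliers squeezed home.
- circlip_r (a joint): Opening of the circlip's -y arm, rad: 0 relaxed, about 0.3 with the pliers squeezed home.
- bottle_a: Bystander: white plastic sample bottle, 42 mm diameter, 85 mm tall, standing loose. Origin: centre of its underside.
- bottle_b: Bystander: another such bottle, 42 mm diameter, 85 mm tall. Origin: centre of its underside.
- flask: Bystander: conical glass flask, 76 mm diameter, 108 mm tall. Origin: centre of its underside.
- driver: Bystander: screwdriver lying on the bench, 170 mm long. Origin: on the bench below its middle; x along its length.
Mind the look-alikes: they are no part of the job. Of the things that look like the pliers, the largest one is meant.

How it is judged:
By the outcome, as a careful person would: the job done as asked, in the order asked, and still so for the second after the job is handed in, while the arm keeps its last pose, push and grip.
It also fails if it takes over 67 s, if anything falls off the work surface, if the arm or the gripper's body presses on something with over 40 N, if the wrist force passes 120 N, or if a joint passes its speed limit or range.

### The arm

A 6-joint arm with a two-finger parallel gripper is mounted at the origin on the work surface. World frame = base frame: x ahead of the robot, y to its left, z up, the work surface at z = 0. Lengths are in m, angles in rad, forces in N, time in s.
With the tool pointing down it reaches from about 0.35 to 0.975 m from the base axis. Payload 4.9 kg.
Tool frame: the origin (TCP) lies midway between the tips of the shut fingers; the grasp point (between the pads) lies 19 mm behind it; z points along the fingers, y is the line along which they close (so a half turn about z gives the same grasp; the last joint's range is limited). The gripper opens to 85 mm and grips with 20 to 120 N. Pads are 22 mm wide; open, the fingers measure 114 mm over their backs; the gripper's body (76 mm by 85 mm) begins 54 mm behind the grasp point. The pads swing forward as they close: fully open they stand 13 mm farther back than shut.
Start: joints at [-1.372, 0.053, 1.613, -0, 1.476, -0.119], TCP at [0.195, -0.594, 0.231] pointing down, gripper open.
Joint ranges: [-3.01, 3.01], [-1.01, 2.22], [0.06, 2.58], [-1.02, 4.17], [0.09, 2.62], [-3.14, 3.14]. Speed limits (rad/s): [2.57, 2.57, 3.14, 3.14, 3.14, 3.14].

### API

Orientations are given as a unit quaternion [w, x, y, z].
In Python, from plant import * gives the robot as it stands.
- The arm moves only by the tool jog_arm, never from a script. Its argument "targets" is a list of rows, each a list of 3 entries, a list of its own where there are three numbers: the shift along the tool's x, y, z in units of 25 mm (1.0 is 25 mm), then the turn, a rotation vector about the tool's x, y, z in units of 8 degrees (1.0 is 8 degrees), then the opening in per cent of the stroke, from 0 (shut) to 100 (fully open). A call has 1 to 8 rows; each row is the pose to reach, as a shift and turn from the pose commanded when the call began, along the tool's axes at that moment; what a row does not reach only later rows make up. A row lasts 1/8 s, in which the tool goes at most 62.5 mm and 10.7 degrees, less where a joint would pass 70% of its speed; a pose out of reach is approached as far as the arm can. A call with a gripper value outside its range is refused whole. The fingers move at their own pace and stop on an object; the grip force is fixed at half the most. Time passes only in rows, so rows that repeat a pose let the fingers close. It gives the time, the measured TCP pose, the force, the opening and the grip force at its end, in the units of the state.
- state(): the state, without advancing time (a new reading comes with each control period).
- grab_frame(name): name is "scene" or "top"; returns (picture, depth): 384x512x3 uint8, red, green, blue; 384x512 float32, m along the optical axis (not along the pixel's ray), 0 where there is no reading.
- camera_params(name): a dict with "fovy" (degrees; the focal length in pixels is half the picture's height over the tangent of half this angle, whatever the lens; pixels are square), "cx", "cy" (the principal point, pixels), "rvec" (rotation vector, rad) and "tvec" (3), from world to camera coordinates, as OpenCV has them. Camera axes: x right, y down, z forward; pixel columns grow to the right and rows downward; lengths in m; the calibration is good to about 2 mm. A picture is of the moment at which its call begins. camera_params takes no time and is no camera call.
- job_done(): hands the job in; it is judged then, once.
The state is a dict: "time": time; "joint_pos": joint angles; "joint_vel": joint speeds; "joint_efforts": joint torques, N m; "tool_pos": TCP position; "tool_rot": TCP orientation; "contact_force": force on the tool from outside, world axes, zero at the start; "ft_torque": the same for the moment, N m; "gripper_width": opening from 0.0 (shut) to 1.0 (fully open); "grasp_force": force on a finger pad.
Only numpy, scipy, OpenCV 4.12 (cv2) and the standard library are available. Lean on these libraries where they do the work, as an engineer would, in place of code of your own. Each camera call takes 0.05 s, during which the arm holds its last target. There are 200 camera calls.

## Working session

There is one attempt and no reset: what is moved stays moved. The work goes in short steps, Python scripts to look and compute and a tool call to move; the robot and the scene stay as the last step left them, time stands still between calls to the robot, and variables do not carry over. Pictures are saved under pics/ and viewed, at most 10 in all, crops included, and the job is handed in when it is done.

Besides the shell and the picture viewer there is one more tool, called after "Call:" by a JSON object that holds its "fn" and its "kwargs". jog_arm: Moves the arm, as the interface text tells. Its arguments: {"type":"object","properties":{"targets":{"type":"array"}},"required":["targets"]}

```bash
ls; mkdir -p pics; cat > h.py <<'E'
from plant import *
import numpy as np, cv2
from scipy.spatial.transform import Rotation as R
def cam(n):
    p=camera_params(n); f=192/np.tan(np.radians(p["fovy"])/2)
    return f,p["cx"],p["cy"],R.from_rotvec(np.ravel(p["rvec"])).as_matrix(),np.ravel(p["tvec"])
def cloud(n,d):
    f,cx,cy,M,t=cam(n); v,u=np.mgrid[:d.shape[0],:d.shape[1]]
    P=np.stack([(u-cx)/f*d,(v-cy)/f*d,d],-1)
    W=(P-t)@M; W[d<=0]=np.nan
    return W
def proj(n,X):
    f,cx,cy,M,t=cam(n); c=np.atleast_2d(X)@M.T+t
    return np.c_[f*c[:,0]/c[:,2]+cx,f*c[:,1]/c[:,2]+cy]
def snap(n,tag):
    im,d=grab_frame(n); cv2.imwrite(f"pics/{tag}.png",im[...,::-1]); np.save(f"/tmp/{tag}.npy",d); return im,d,cloud(n,d)
def tool():
    s=state(); w,x,y,z=s["tool_rot"]; return np.array(s["tool_pos"]),R.from_quat([x,y,z,w]),s
E
python3 - <<'E'
from h import *
for n in("scene","top"):
    snap(n,n+"0"); print(camera_params(n))
a=[cv2.imread(f"pics/{n}0.png") for n in("scene","top")]
for n,i in zip(("scene","top"),a): cv2.imwrite(f"pics/{n}0b.png",cv2.resize(i,(768,576),interpolation=cv2.INTER_CUBIC))
print(state())
E
```

```text
pics
{'fovy': 47.000954832281835, 'cx': 255.62281483178535, 'cy': 197.79082454104324, 'rvec': array([ 0.99808555,  2.32773328, -1.19822288]), 'tvec': array([ 0.37885669, -0.14682096,  1.7883562 ])}
{'fovy': 42.294668905928596, 'cx': 249.94307571437392, 'cy': 197.2440580160369, 'rvec': array([ 2.17830377, -2.04335922,  0.21515652]), 'tvec': array([-0.02354451,  0.55425889,  1.27095113])}
{'time': 0.1, 'joint_pos': array([-1.37200107e+00,  5.33091910e-02,  1.61418327e+00, -2.86656131e-05,
        1.47601333e+00, -1.18996071e-01]), 'joint_vel': array([-0.00057658, -0.00076137, -0.00332399, -0.0012657 ,  0.00124988,
        0.00133317]), 'joint_efforts': array([-1.64463445e-04, -3.94904101e+01, -3.71364176e+01, -1.19875322e-04,
        3.90129135e-03, -1.95652476e-06]), 'tool_pos': array([ 0.19517309, -0.59313427,  0.23015872]), 'tool_rot': array([-9.55233588e-04,  9.87401953e-01,  1.58229160e-01, -5.24122030e-05]), 'contact_force': array([-0.03308152,  0.0712561 , -0.1930364 ]), 'ft_torque': array([-0.00851215,  0.00756771, -0.01351877]), 'grasp_force': 0.0, 'gripper_width': 0.996923939270146}
```

View pics/scene0b.png

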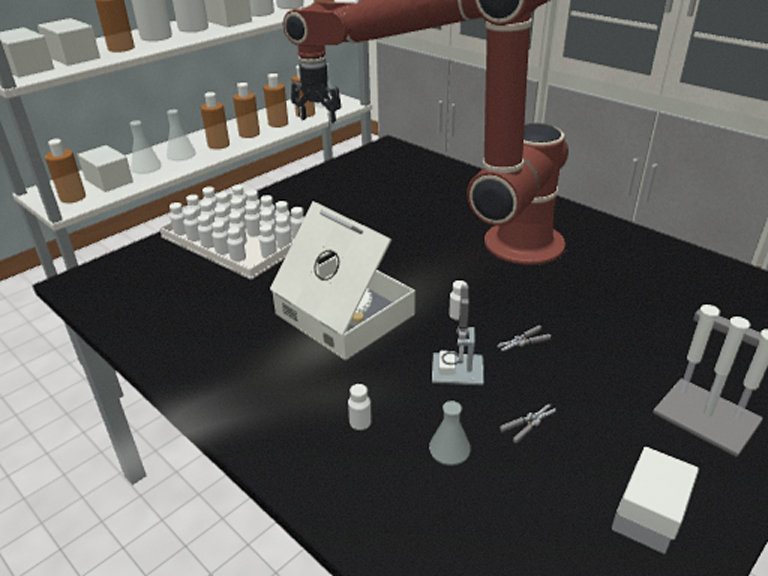

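View pics/top0b.png

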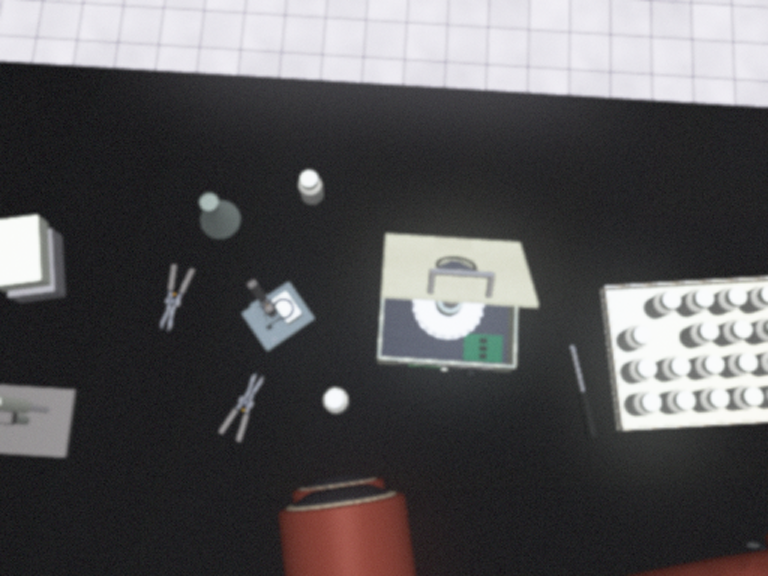

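Candidates for the pliers (scene picture at 768x576): the upright pair in the rack (463,305), a lying pair at (525,338) and another at (528,422). In the top picture these are (262,297), (243,407) and (175,297). I choose the upright pair in the rack, which holds the ring, and will check it in a close crop while measuring.

```bash
python3 - <<'E'
from h import *
im=cv2.imread("pics/scene0.png"); it=cv2.imread("pics/top0.png")
a=cv2.resize(im[175:265,270:380],None,fx=5,fy=5,interpolation=cv2.INTER_CUBIC)
b=cv2.resize(it[175:245,150:220],(450,450),interpolation=cv2.INTER_CUBIC)
a=cv2.resize(a,(350,286)) if 0 else a
c=np.zeros((450,800,3),np.uint8); a=cv2.resize(a,(450,368)); c[:368,:450]=a; c[:350,450:]=cv2.resize(b,(350,350)); cv2.imwrite("pics/crop1.png",c)
T=cloud("top",np.load("/tmp/top0.npy")); S=cloud("scene",np.load("/tmp/scene0.npy"))
for n,W in(("top",T),("scene",S)):
    P=W.reshape(-1,3); 
    t=P[(P[:,0]>.3)&(P[:,0]<1.1)&(abs(P[:,1])<.3)&(abs(P[:,2])<.015)]; print(n,"table z",np.median(t[:,2]),t[:,2].std())
# shaker region top px
P=T[145:255,245:370].reshape(-1,3)
for lo in np.arange(0.06,.3,.01):
    q=P[(P[:,2]>lo)&(P[:,2]<lo+.01)]
    if len(q)>5: print(round(lo,3),len(q),q.min(0).round(3),q.max(0).round(3))
P=T[180:240,150:220].reshape(-1,3)
print("rack")
for lo in np.arange(-.0,.25,.01):
    q=P[(P[:,2]>lo)&(P[:,2]<lo+.01)]
    if len(q)>5: print(round(lo,3),len(q),np.median(q,0).round(3),q.min(0).round(3),q.max(0).round(3))
P=S[175:265,270:340].reshape(-1,3)
print("rack scene")
for lo in np.arange(-.0,.25,.01):
    q=P[(P[:,2]>lo)&(P[:,2]<lo+.01)]
    if len(q)>5: print(round(lo,3),len(q),np.median(q,0).round(3),q.min(0).round(3),q.max(0).round(3))
E
```

```text
top table z 0.00036369105522995947 0.003765150188317134
scene table z 0.0007399746275383892 0.0028554624127831224
0.06 183 [ 0.434 -0.233  0.06 ] [0.548 0.003 0.07 ]
0.07 368 [ 0.439 -0.238  0.07 ] [0.666 0.003 0.08 ]
0.08 247 [ 0.439 -0.238  0.08 ] [ 0.664 -0.     0.09 ]
0.09 214 [ 0.529 -0.235  0.09 ] [0.657 0.002 0.1  ]
0.1 209 [ 0.535 -0.237  0.1  ] [0.648 0.002 0.11 ]
0.11 230 [ 0.534 -0.238  0.11 ] [0.64  0.001 0.12 ]
0.12 214 [ 0.618 -0.238  0.12 ] [0.631 0.001 0.13 ]
0.13 216 [ 0.605 -0.236  0.13 ] [0.623 0.001 0.14 ]
0.14 234 [ 0.595 -0.237  0.14 ] [0.614 0.    0.15 ]
0.15 184 [ 0.591 -0.237  0.15 ] [0.604 0.002 0.16 ]
0.16 177 [ 0.583 -0.238  0.16 ] [0.596 0.002 0.17 ]
0.17 150 [ 0.574 -0.237  0.17 ] [0.587 0.002 0.18 ]
0.18 172 [ 0.565 -0.237  0.18 ] [0.578 0.001 0.19 ]
0.19 217 [ 0.556 -0.238  0.19 ] [0.569 0.001 0.2  ]
0.2 237 [ 0.546 -0.236  0.2  ] [0.56  0.001 0.21 ]
0.21 262 [ 0.537 -0.238  0.21 ] [0.551 0.002 0.22 ]
0.22 258 [ 0.53  -0.236  0.22 ] [0.542 0.002 0.23 ]
0.23 334 [ 0.515 -0.237  0.23 ] [0.535 0.002 0.24 ]
0.24 372 [ 0.514 -0.237  0.24 ] [0.545 0.001 0.25
[... 1967 characters left out ...]
  ] [0.53  0.207 0.11 ]
0.11 23 [0.525 0.201 0.113] [0.511 0.183 0.11 ] [0.533 0.209 0.118]
0.12 6 [0.53  0.204 0.127] [0.527 0.199 0.124] [0.534 0.207 0.129]
0.13 15 [0.532 0.204 0.136] [0.511 0.18  0.132] [0.537 0.21  0.14 ]
0.14 19 [0.531 0.204 0.147] [0.51  0.179 0.142] [0.536 0.211 0.15 ]
0.15 14 [0.532 0.207 0.154] [0.505 0.175 0.15 ] [0.539 0.212 0.159]
0.16 12 [0.534 0.209 0.165] [0.528 0.202 0.162] [0.538 0.211 0.169]
0.17 22 [0.521 0.194 0.176] [0.494 0.177 0.171] [0.539 0.215 0.18 ]
0.18 30 [0.519 0.195 0.185] [0.497 0.174 0.18 ] [0.541 0.214 0.19 ]
0.19 37 [0.529 0.204 0.196] [0.493 0.171 0.191] [0.541 0.215 0.2  ]
0.2 7 [0.535 0.203 0.2  ] [0.496 0.179 0.2  ] [0.541 0.216 0.203]
```

View pics/crop1.png

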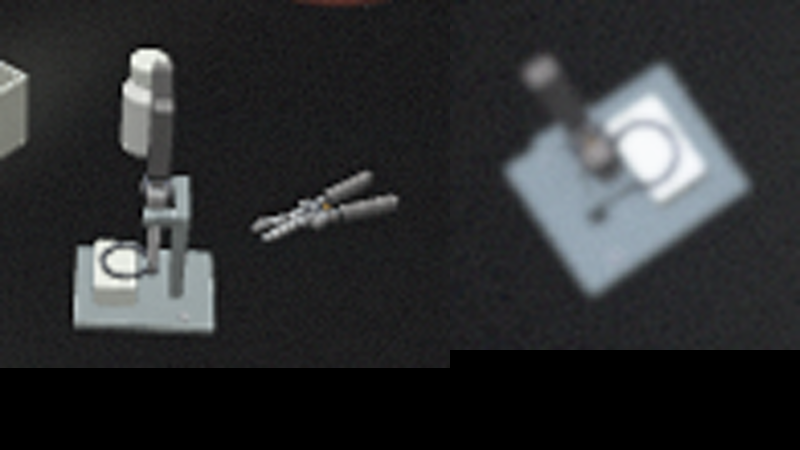

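The crop shows the upright pliers with the dark ring on the white ledge: ring near (125,260) in the left half and (650,150) in the right half. The choice is confirmed. Next I fit the poses.

```bash
python3 - <<'E'
from h import *
def rect(q,tag):
    r=cv2.minAreaRect((q[:,:2]*1000).astype(np.float32)); print(tag,len(q),np.round(r[0],1),np.round(r[1],1),round(r[2],2))
T=cloud("top",np.load("/tmp/top0.npy")); S=cloud("scene",np.load("/tmp/scene0.npy"))
it=cv2.imread("pics/top0.png").astype(int); im=cv2.imread("pics/scene0.png").astype(int)
# cover plane
P=T[145:255,245:370].reshape(-1,3); q=P[(P[:,2]>.10)&(P[:,2]<.235)&(P[:,0]>.5)]
for k in range(5):
    c=q.mean(0); n=np.linalg.svd(q-c,full_matrices=False)[2][2]; q=q[abs((q-c)@n)<.004]
n*=np.sign(n[2]); print("cover n",n,"angle",np.arctan2(np.hypot(*n[:2]),n[2]),"yaw",np.arctan2(n[1],n[0]),np.arctan2(-n[1],-n[0]),"c",c,len(q))
h=P[(P[:,2]>.252)]; print("handle",np.median(h,0),h.min(0),h.max(0)); l=np.polyfit(h[:,1],h[:,0],1); print("handle slope dx/dy",l[0])
# rim front/sides
q=P[(P[:,2]>.068)&(P[:,2]<.081)&(P[:,0]<.53)]; rect(q,"rim")
f=q[q[:,0]<.447]; f=f[abs(f[:,1]+.117)<.11]; print("front edge",np.polyfit(f[:,1]+.117,f[:,0],1),f[:,0].min(),f[:,0].max())
# scene: front face? sees +x/+y faces
Q=S[130:245,175:285].reshape(-1,3)
q=Q[(Q[:,2]>.068)&(Q[:,2]<.08)]; print("scene rim ext",q.min(0),q.max(0))
for W,I,(r0,r1,c0,c1),nm in((T,it,(180,240,150,220),"top"),(S,im,(175,265,270,340),"scene")):
    W=W[r0:r1,c0:c1]; I=I[r0:r1,c0:c1]; br=I.mean(-1)
    m=(br>60)&(W[...,2]<.022)&(W[...,2]>-.005)&(W[...,0]>.44)&(W[...,1]>.11)
    m=cv2.morphologyEx(m.astype(np.uint8),cv2.MORPH_OPEN,np.ones((3,3)))>0
    rect(W[m],nm+" base")
    m=(W[...,2]>.022)&(W[...,2]<.04)&(br>120)&(W[...,0]>.44)&(W[...,1]>.11); rect(W[m],nm+" ledge")
    m=(W[...,2]>.092)&(W[...,2]<.1)&(W[...,0]>.44)&(W[...,1]>.11); rect(W[m],nm+" fork")
    m=(W[...,2]>.19)&(W[...,2]<.21)&(W[...,0]>.44)&(W[...,1]>.11); rect(W[m],nm+" htop"); print(W[m].mean(0), W[m][:,2].max()); print((W[m][:30]*1000).round().astype(int).tolist())
E
```

```text
cover n [ 0.74922056 -0.00118962  0.66231951] angle 0.8468858859414585 yaw -0.0015878104965593152 3.140004843093234 c [ 0.58450249 -0.11699333  0.1701298 ] 2837
handle [ 0.5546431  -0.11702485  0.26216922] [ 0.53970407 -0.16707659  0.25209031] [ 0.5621978  -0.06781648  0.2692212 ]
handle slope dx/dy -0.0031961397912714552
rim 347 [ 483.8 -117.4] [ 92.3 240.2] 0.14
front edge [0.00369974 0.44193212] 0.43759790130488313 0.4456620492054071
scene rim ext [ 0.38862708 -0.58257186  0.06803764] [0.66687715 0.00350117 0.0799908 ]
top base 840 [518.3 189.9] [ 94.5 112.4] 38.77
top ledge 232 [522.  182.7] [52.5 56.8] 38.95
top fork 110 [508.8 199.8] [48.5 33.4] 39.19
top htop 66 [513.3 194. ] [59.6 14.4] 39.56
[0.51404726 0.19485541 0.19767577] 0.20480549050773045
[[538, 211, 197], [538, 208, 198], [538, 206, 195], [535, 215, 198], [535, 212, 199], [535, 210, 200], [535, 208, 199], [536, 206, 194], [536, 203, 195], [532, 217, 198], [533, 215, 197], [531, 211, 203], [532, 210, 199], [532, 207, 200], [533, 205, 200], [533, 203, 199], [530, 217, 197], [531, 215, 193], [530, 212, 199], [529, 209, 
[... 229 characters left out ...]
e ledge 119 [525.6 182.3] [56.2 56.5] 38.32
scene fork 68 [512.2 199.1] [56.1 30.1] 37.95
scene htop 44 [517.7 194.7] [56.9 14.4] 38.8
[0.51910751 0.19517388 0.19656123] 0.20289929459982392
[[501, 172, 199], [498, 174, 198], [502, 180, 203], [496, 179, 200], [493, 180, 199], [500, 171, 195], [500, 175, 196], [502, 180, 200], [495, 178, 195], [497, 183, 199], [505, 175, 195], [499, 175, 192], [501, 180, 196], [498, 181, 194], [498, 184, 196], [506, 177, 193], [503, 178, 192], [500, 179, 191], [498, 181, 191], [497, 184, 192], [535, 203, 200], [533, 205, 200], [529, 205, 198], [529, 209, 200], [539, 203, 199], [541, 207, 202], [534, 205, 197], [534, 210, 200], [533, 212, 200], [529, 212, 198]]
```

Call:
{"fn": "jog_arm", "kwargs": {"targets": [[[0,0,-4],[0,0,1],0],[[4,-2.5,-5.2],[0,0,2.27],0],[[20.7,-13.2,-5.2],[0,0,2.27],0],[[20.7,-13.2,-5.2],[0,0,2.27],0],[[20.7,-13.2,-5.2],[0,0,2.27],0],[[20.7,-13.2,-5.2],[0,0,2.27],0],[[20.7,-13.2,-5.2],[0,0,2.27],0],[[20.7,-13.2,-5.2],[0,0,2.27],0]]}}

```text
time: 1.1
tool_pos: [0.4674, -0.2602, 0.3489]
tool_rot: [-0.0, 1.0, 0.0, -0.0]
contact_force: [1.4, -0.7, -0.5]
gripper_width: -0.003
grasp_force: 0.0
```

Call:
{"fn": "jog_arm", "kwargs": {"targets": [[[4.2,-5.4,0],[0,0,0],0],[[4.2,-5.4,0],[0,0,0],0],[[4.2,-5.4,0],[0,0,0],0],[[4.2,-5.4,0],[0,0,0],0],[[4.2,-5.4,0],[0,0,0],0],[[4.2,-5.4,0],[0,0,0],0]]}}

```text
time: 1.85
tool_pos: [0.5709, -0.128, 0.3491]
tool_rot: [0.0, 1.0, -0.0, -0.0]
contact_force: [-0.1, -0.2, -0.2]
gripper_width: -0.001
grasp_force: 0.0
```

Call:
{"fn": "jog_arm", "kwargs": {"targets": [[[0.7,-0.44,2],[0,0,0],0],[[0.7,-0.44,4],[0,0,0],0],[[0.7,-0.44,5.6],[0,0,0],0],[[0.7,-0.44,5.6],[0,0,0],0],[[0.7,-0.44,5.6],[0,0,0],0]]}}

```text
time: 2.48
tool_pos: [0.5897, -0.117, 0.2115]
tool_rot: [0.0, 1.0, -0.0, 0.001]
contact_force: [0.1, -0.4, 1.4]
gripper_width: -0.003
grasp_force: 0.0
```

Call:
{"fn": "jog_arm", "kwargs": {"targets": [[[-0.5,0,0.3],[0,0,0],0],[[-1,0,0.6],[0,0,0],0],[[-1.5,0,0.9],[0,0,0],0],[[-2,0,1.25],[0,0,0],0],[[-2.5,0,1.6],[0,0,0],0],[[-3,0,1.95],[0,0,0],0],[[-3.5,0,2.3],[0,0,0],0],[[-3.9,0,2.6],[0,0,0],0]]}}

```text
time: 3.48
tool_pos: [0.4937, -0.1158, 0.1435]
tool_rot: [-0.0, 1.0, 0.0, 0.005]
contact_force: [28.2, -0.1, -16.0]
gripper_width: -0.001
grasp_force: 11.7
```

```bash
python3 - <<'E'
from h import *
im,d,W=snap("scene","s1"); p,r,s=tool(); print(p,s["contact_force"])
im2,d2,T=snap("top","t1")
P=T[145:255,245:370].reshape(-1,3)
c=np.hstack([cv2.resize(im[110:250,170:300],(400,430)),cv2.resize(im2[130:260,230:380],(400,430))])
cv2.imwrite("pics/c2.png",c[...,::-1])
Q=W[120:245,170:300].reshape(-1,3); q=Q[(Q[:,0]>.6)&(Q[:,0]<.65)&(Q[:,1]<-.02)&(Q[:,1]>-.22)]
q=q[(q[:,2]>.08)&(q[:,2]<.2)]; print(len(q),np.polyfit(q[:,0],q[:,2],1))
E
```

```text
[ 0.49331513 -0.11576442  0.14242141] [ 20.62879515  -1.55800016 -13.4513958 ]
682 [-0.30665067  0.28552414]
```

View pics/c2.png

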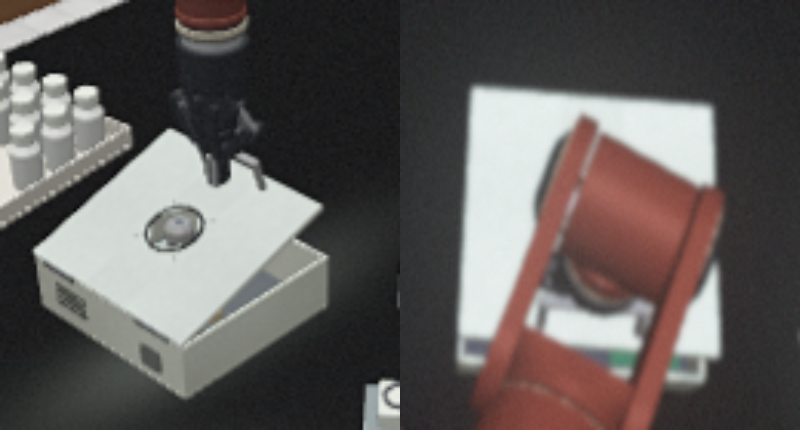

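The cover is now about 0.30 rad open, with the fingers on the hinge side of the bar at (225,165). I back off the bar a little and press the plate down.

Call:
{"fn": "jog_arm", "kwargs": {"targets": [[[0.5,0,0],[0,0,0],0],[[0.7,0,0.3],[0,0,0],0],[[0.7,0,0.7],[0,0,0],0],[[0.7,0,1.1],[0,0,0],0],[[0.7,0,1.5],[0,0,0],0],[[0.7,0,1.9],[0,0,0],0],[[0.7,0,2.2],[0,0,0],0],[[0.7,0,2.35],[0,0,0],0]]}}

```text
time: 4.58
tool_pos: [0.5086, -0.116, 0.0848]
tool_rot: [-0.0, 1.0, 0.0, -0.0]
contact_force: [-2.1, -0.0, 0.8]
gripper_width: 0.001
grasp_force: 0.6
```

Call:
{"fn": "jog_arm", "kwargs": {"targets": [[[-0.5,0,0],[0,0,0],0],[[-0.5,0,0.1],[0,0,0],0],[[-0.5,0,0.15],[0,0,0],0],[[-0.5,0,0.2],[0,0,0],0]]}}

```text
time: 5.08
tool_pos: [0.4966, -0.1161, 0.0815]
tool_rot: [0.0, 1.0, 0.0, -0.0]
contact_force: [-4.8, 2.0, 10.6]
gripper_width: 0.006
grasp_force: 5.4
```

Call:
{"fn": "jog_arm", "kwargs": {"targets": [[[0,0,0.05],[0,0,0],0],[[0,0,0.08],[0,0,0],0],[[0,0,0.1],[0,0,0],0],[[0,0,0.1],[0,0,0],0]]}}

```text
time: 5.58
tool_pos: [0.4966, -0.1162, 0.0814]
tool_rot: [-0.0, 1.0, 0.001, -0.001]
contact_force: [-11.4, 3.3, 21.0]
gripper_width: 0.002
grasp_force: 10.0
```

Call:
{"fn": "jog_arm", "kwargs": {"targets": [[[0,0,-2],[0,0,0],0],[[0,0,-4.5],[0,0,0],0],[[0,-1,-7],[0,0,1],100],[[0.3,-3,-8.75],[0,0,2],100],[[0.6,-5.4,-8.75],[0,0,3.2],100],[[0.74,-7.8,-8.75],[0,0,4.4],100],[[0.74,-10,-8.75],[0,0,5.4],100],[[0.74,-12.4,-8.75],[0,0,6.4],100]]}}

```text
time: 6.58
tool_pos: [0.5148, 0.1952, 0.297]
tool_rot: [-0.0, 0.901, -0.434, 0.001]
contact_force: [0.2, -0.8, 0.3]
gripper_width: 1.001
grasp_force: 0.0
```

```bash
python3 - <<'E'
from h import *
p,r,s=tool(); print(p,r.as_matrix().round(3).tolist(),s["joint_pos"].round(2),s["gripper_width"])
im,d,W=snap("scene","s2"); im2,d2,T=snap("top","t2")
# cover
P=T[145:255,245:370].reshape(-1,3); q=P[(P[:,2]>.074)&(P[:,2]<.09)]
print("plate z med",np.median(q[:,2]),"slope",np.polyfit(q[:,0],q[:,2],1)[0],len(q))
Q=W[120:245,170:300].reshape(-1,3); q=Q[(Q[:,2]>.074)&(Q[:,2]<.09)&(Q[:,0]>.43)&(Q[:,1]<.01)&(Q[:,1]>-.25)]; print("scene plate",np.median(q[:,2]),np.polyfit(q[:,0],q[:,2],1)[0],q.min(0),q.max(0))
c=np.hstack([cv2.resize(im[120:260,170:350],(400,311)),cv2.resize(im2[130:260,140:370],(400,226)).copy() if 0 else cv2.resize(im2[110:260,150:370],(400,311))])
cv2.imwrite("pics/c3.png",c[...,::-1])
E
```

```text
[0.51478627 0.19517287 0.29696158] [[0.624, -0.782, 0.001], [-0.782, -0.624, 0.0], [0.001, -0.001, -1.0]] [ 0.23 -0.16  1.71  0.    1.59  2.7 ] 1.0010173183826823
plate z med 0.08154855260695343 slope -7.474468966734355e-05 7137
scene plate 0.08212864184253935 -0.0036857644207084635 [ 0.4388934  -0.24356009  0.07401073] [0.66743478 0.00373345 0.08999015]
```

View pics/c3.png

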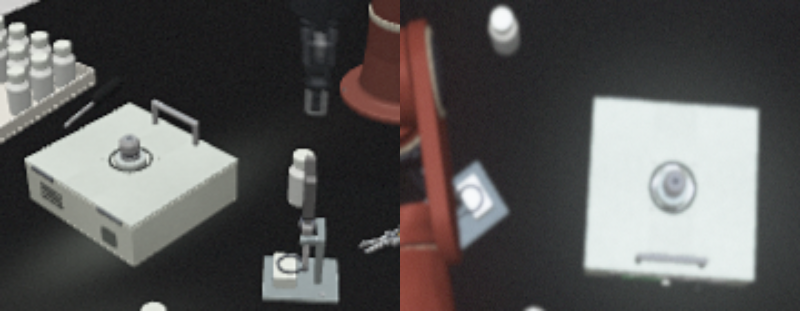

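The cover lies flat: plate z is 81.5 mm with zero slope. The spindle shows at (130,150) left and (675,183) right. Next: refine the spindle and pliers positions.

```bash
cat >> h.py <<'E'
def rect(q,tag=""):
    r=cv2.minAreaRect((q[:,:2]*1000).astype(np.float32)); print(tag,len(q),np.round(r[0],1),np.round(r[1],1),round(r[2],2))
E
python3 - <<'E'
from h import *
for n in("top","scene"):
    D=[np.load(f"/tmp/{n[0]}2.npy")]+[grab_frame(n)[1] for _ in range(4)]
    d=np.median(D,0); np.save(f"/tmp/{n}_m.npy",d); P=cloud(n,d).reshape(-1,3); 
    b=P[(abs(P[:,0]-.548)<.14)&(abs(P[:,1]+.117)<.15)]
    q=b[(b[:,2]>.077)&(b[:,2]<.087)]; rect(q,n+" plate"); print(np.median(q[:,2]))
    k=b[(np.hypot(b[:,0]-.548,b[:,1]+.117)<.03)]
    for lo,hi in((.084,.092),(.1,.113),(.114,.1175),(.1175,.124)):
        q=k[(k[:,2]>lo)&(k[:,2]<hi)]; print(lo,len(q),(q.mean(0)*1000).round(1),(q.min(0)*1000).round(1),(q.max(0)*1000).round(1))
    h=b[(b[:,2]>.105)&(b[:,0]<.48)]; print("bar",(h.mean(0)*1000).round(1))
    q=P[(abs(P[:,0]-.515)<.05)&(abs(P[:,1]-.194)<.05)&(P[:,2]>.12)&(P[:,2]<.206)]
    y=np.array([.780,.626]); x=np.array([-.626,.780]); c=np.array([.515,.1945])
    e=np.c_[(q[:,:2]-c)@x,(q[:,:2]-c)@y,q[:,2]]*1000
    for lo in range(120,206,15):
        m=e[(e[:,2]>lo)&(e[:,2]<lo+15)]
        if len(m)>4:
            for sgn in(1,-1):
                g=m[m[:,1]*sgn>0]
                if len(g): print(lo,sgn,len(g),np.percentile(g[:,0],[3,50,97]).round(1),np.percentile(g[:,1],[3,50,97]).round(1))
E
```

```text
top plate 7107 [ 551.6 -117.7] [240.3 223.7] 89.84
0.08154858678818497
0.084 127 [ 544.2 -115.5   87.4] [ 519.8 -141.2   84.1] [573.7 -88.6  91.8]
0.1 16 [ 539.9 -111.9  107.6] [ 534.1 -130.2  102.4] [ 552.5 -101.8  111.1]
0.114 33 [ 548.5 -115.7  115.9] [ 535.3 -132.   114.1] [ 564.6 -103.3  117.3]
0.1175 83 [ 549.6 -117.8  119.6] [ 537.7 -131.5  117.5] [ 561.4 -105.7  122.9]
bar [ 453.4 -116.3  122.8]
scene plate 2651 [ 553.2 -119.7] [243.2 226.6] 89.85
0.08221267738261874
0.084 67 [ 555.1 -110.6   87.6] [ 520.5 -138.8   84. ] [575.3 -88.2  91.8]
0.1 27 [ 559.5 -110.5  107. ] [ 546.1 -130.3  100. ] [ 567.8 -103.   112.5]
0.114 14 [ 558.7 -113.2  115.7] [ 538.7 -131.8  114. ] [ 567.2 -105.5  117.4]
0.1175 34 [ 552.7 -117.4  120.4] [ 541.4 -130.6  117.5] [ 564.7 -104.8  122.5]
bar [ 458.1 -115.1  120.6]
120 1 13 [-8.4 -2.4  3.4] [12.3 17.1 19. ]
135 1 20 [-9.  -3.   5.4] [17.2 19.6 21.4]
135 -1 6 [-9.3 -9.  -8.6] [-17.5 -14.1 -11.8]
150 1 19 [-9.3 -1.3  4.8] [15.4 23.  24.2]
150 -1 1 [-9.4 -9.4 -9.4] [-19.1 -19.1 -19.1]
165 1 19 [-7.6 -1.7  4.2] [21.9 24.3 25.6]
165 -1 10 [-7.7 -3.3  3.9] [-18.5 -17.1 -15.6]
180 1 19 [-8.4 -2.4  4.4] [25.  27.1 29.3]
180 -1 23 [-8.4 -2.3  3.6] [-22.5 -19.9 -17.5]
195 1 19 [-8.7 -3.   5.5] [19.3 24.5 28.9]
195 -1 13 [-8.7 -2.9  2.8] [-26.4 -23.3 -18.9]
```

Call:
{"fn": "jog_arm", "kwargs": {"targets": [[[0.06,0.06,1],[0,0,0],100],[[0.06,0.06,2],[0,0,0],100],[[0.06,0.06,3],[0,0,0],100],[[0.06,0.06,4],[0,0,0],100],[[0.06,0.06,5],[0,0,0],100],[[0.06,0.06,5.5],[0,0,0],100],[[0.06,0.06,5.5],[0,0,0],100]]}}

```text
time: 7.95
tool_pos: [0.5141, 0.1904, 0.1585]
tool_rot: [0.001, 0.902, -0.432, -0.001]
contact_force: [0.2, 0.0, 0.4]
gripper_width: 1.002
grasp_force: 0.0
```

Call:
{"fn": "jog_arm", "kwargs": {"targets": [[[-0.08,-0.06,0],[0,0,0],85],[[-0.08,-0.06,0],[0,0,0],75],[[-0.08,-0.06,0],[0,0,0],72],[[-0.08,-0.06,0],[0,0,0],69],[[-0.08,-0.06,0],[0,0,0],66],[[-0.08,-0.06,0],[0,0,0],63],[[-0.08,-0.06,0],[0,0,0],60]]}}

```text
time: 8.82
tool_pos: [0.5161, 0.1938, 0.1621]
tool_rot: [-0.001, 0.902, -0.432, 0.002]
contact_force: [-0.2, -0.6, 9.2]
gripper_width: 0.598
grasp_force: 7.4
```

Call:
{"fn": "jog_arm", "kwargs": {"targets": [[[0,0,-0.04],[0,0,0],56],[[0,0,-0.08],[0,0,0],52],[[0,0,-0.12],[0,0,0],48],[[0,0,-0.16],[0,0,0],44],[[0,0,-0.2],[0,0,0],40],[[0,0,-0.2],[0,0,0],34],[[0,0,-0.2],[0,0,0],28],[[0,0,-0.2],[0,0,0],28]]}}

```text
time: 9.82
tool_pos: [0.5152, 0.1934, 0.1668]
tool_rot: [-0.0, 0.902, -0.432, 0.001]
contact_force: [-2.9, -2.0, 12.2]
gripper_width: 0.326
grasp_force: 59.3
```

```bash
python3 - <<'E'
from h import *
im,d,W=snap("scene","s3"); im2,d2,T=snap("top","t3")
p,r,s=tool(); print(p,s["contact_force"],s["gripper_width"],s["grasp_force"])
cv2.imwrite("pics/c4.png",cv2.resize(im[170:260,270:350],(710,600),interpolation=cv2.INTER_CUBIC)[...,::-1])
E
```

```text
[0.51523022 0.19336993 0.16685195] [-2.76860596 -1.78154577 11.66254496] 0.3224152893773373 59.34868633747101
```

View pics/c4.png

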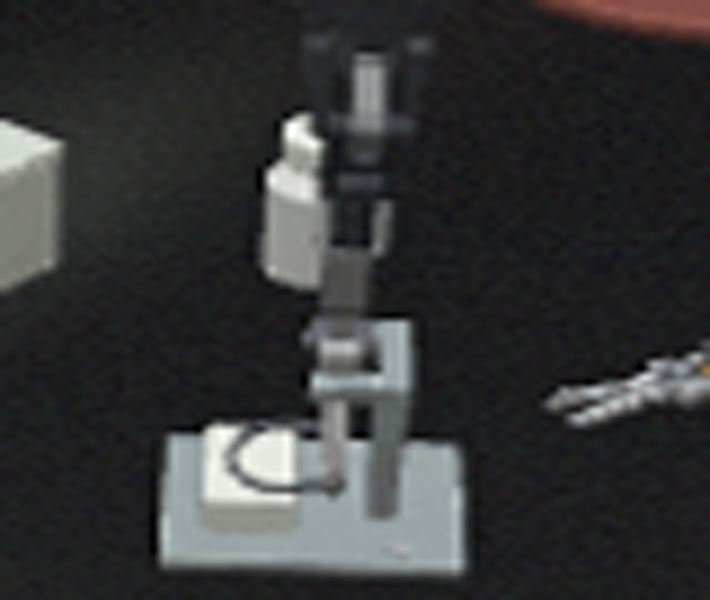

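Handles squeezed home: opening 27 mm at 59 N. The ring is spread on the tips at (285,460). Lift.

Call:
{"fn": "jog_arm", "kwargs": {"targets": [[[0,0,-0.2],[0,0,0],28],[[0,0,-0.4],[0,0,0],28],[[0,0,-0.52],[0,0,0],28],[[0,0,-0.52],[0,0,0],28],[[0,0,-0.52],[0,0,0],28]]}}

```text
time: 10.55
tool_pos: [0.5143, 0.1938, 0.1766]
tool_rot: [-0.0, 0.902, -0.432, -0.0]
contact_force: [3.1, 3.0, -6.3]
gripper_width: 0.319
grasp_force: 59.6
```

Call:
{"fn": "jog_arm", "kwargs": {"targets": [[[0.15,0,0],[0,0,0],28],[[0.3,0,0],[0,0,0],28],[[0.45,0,0],[0,0,0],28],[[0.6,0,0],[0,0,0],28],[[0.6,0,0],[0,0,0],28]]}}

```text
time: 11.18
tool_pos: [0.5235, 0.181, 0.1774]
tool_rot: [0.001, 0.902, -0.432, -0.0]
contact_force: [-0.2, -0.4, -2.1]
gripper_width: 0.321
grasp_force: 59.6
```

```bash
python3 - <<'E'
from h import *
im,d,W=snap("scene","s4")
p,r,s=tool(); print(p,s["contact_force"],s["ft_torque"],s["gripper_width"],s["grasp_force"])
cv2.imwrite("pics/c5.png",cv2.resize(im[170:260,270:350],(710,600),interpolation=cv2.INTER_CUBIC)[...,::-1])
E
```

```text
[0.52347536 0.18098362 0.17743182] [-0.3062934  -0.32428992 -1.879978  ] [-0.04139061 -0.0310188  -0.0280751 ] 0.3261426002127459 59.60614621639252
```

View pics/c5.png

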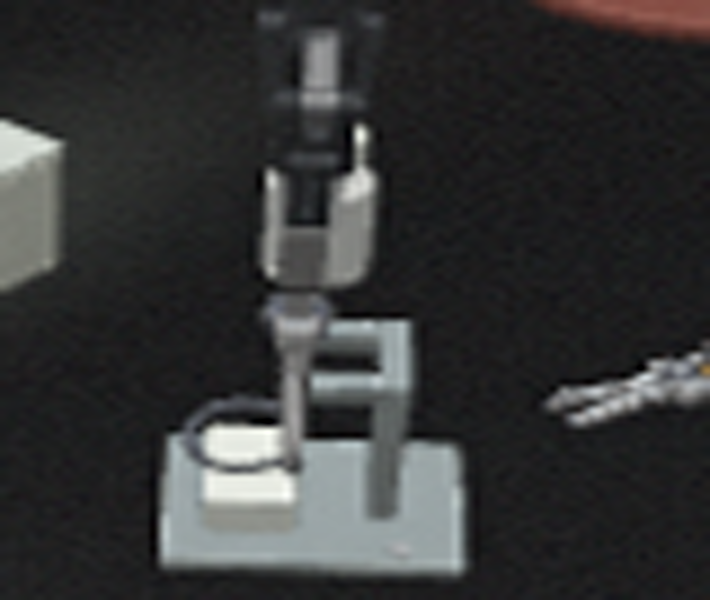

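The ring hangs free on the pliers at (240,435), clear of the ledge and the prongs. I draw it right out, raise it and go above the spindle.

Call:
{"fn": "jog_arm", "kwargs": {"targets": [[[0.8,0,0],[0,0,0],28],[[1.6,0,0],[0,0,0],28],[[2.3,0,0],[0,0,0],28],[[2.3,0,-0.8],[0,0,0],28],[[2.3,0,-2],[0,0,0],28],[[2.3,0,-3.2],[0,0,0],28],[[2.3,0,-4.2],[0,0,0],28],[[2.6,0.3,-4.4],[0,0,0],28]]}}

```text
time: 12.22
tool_pos: [0.5599, 0.1266, 0.2911]
tool_rot: [-0.001, 0.902, -0.431, 0.002]
contact_force: [-0.2, -0.5, -1.7]
gripper_width: 0.321
grasp_force: 59.6
```

Call:
{"fn": "jog_arm", "kwargs": {"targets": [[[0.6,0.6,0],[0,0,0],28],[[1.6,1.5,0],[0,0,0],28],[[2.6,2.4,0],[0,0,0],28],[[3.6,3.4,0],[0,0,0],28],[[4.6,4.3,0],[0,0,0],28],[[5.6,5.2,0],[0,0,0],28],[[6.3,5.8,0],[0,0,0],28],[[6.8,6.2,0],[0,0,0],28]]}}

```text
time: 13.22
tool_pos: [0.5434, -0.1051, 0.2855]
tool_rot: [0.0, 0.902, -0.433, -0.001]
contact_force: [-0.9, -0.5, -2.8]
gripper_width: 0.321
grasp_force: 59.6
```

Call:
{"fn": "jog_arm", "kwargs": {"targets": [[[0,0,0],[0,0,0],28],[[0,0,0],[0,0,0],28],[[0,0,0],[0,0,0],28]]}}

```text
time: 13.6
tool_pos: [0.5447, -0.1024, 0.2872]
tool_rot: [-0.0, 0.902, -0.431, -0.0]
contact_force: [-0.7, -0.1, -2.4]
gripper_width: 0.32
grasp_force: 59.6
```

```bash
python3 - <<'E'
from h import *
for n in("scene","top"):
    F=[grab_frame(n) for _ in range(4)]
    im=np.mean([f[0] for f in F],0).astype(np.uint8); d=np.median([f[1] for f in F],0)
    cv2.imwrite(f"pics/{n}5.png",im[...,::-1]); np.save(f"/tmp/{n}5.npy",d)
p,r,s=tool(); print(p,s["contact_force"],s["time"],s["gripper_width"])
print(proj("scene",[.551,-.117,.12]),proj("top",[.551,-.117,.12]))
a=cv2.imread("pics/scene5.png"); b=cv2.imread("pics/top5.png")
u,v=proj("scene",[.551,-.117,.14])[0].astype(int); w,x=proj("top",[.551,-.117,.14])[0].astype(int)
c=np.hstack([cv2.resize(i[q-40:q+40,k-35:k+35],(400,457),interpolation=cv2.INTER_CUBIC) for i,k,q in((a,u,v),(b,w,x))]); cv2.imwrite("pics/c6.png",c)
E
```

```text
[ 0.54469696 -0.10303094  0.28727739] [ 0.00309124  0.96613847 -2.04217126] 14.0 0.3235169327177967
[[228.2586742  182.10201103]] [[300.43125583 196.78967359]]
```

View pics/c6.png

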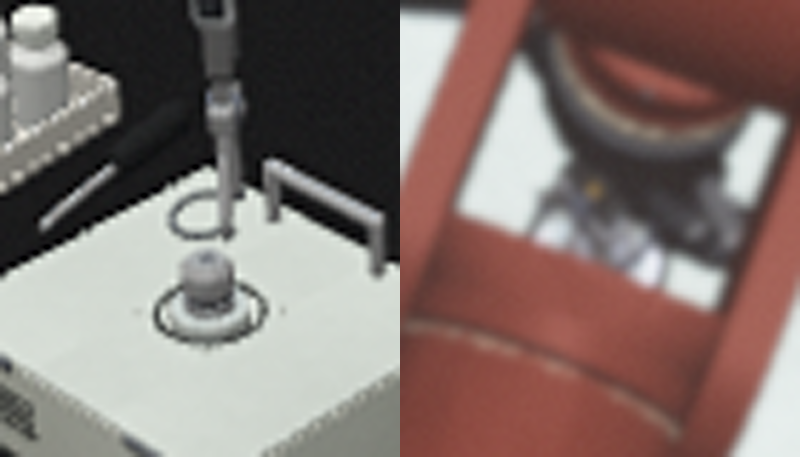

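The scene view shows the ring as an ellipse around crop (205,214), above and behind the spindle top at (207,257). The top view is blocked by the arm. I fit the ring and the spindle in the scene image.

```bash
cat >> h.py <<'E'
from scipy.optimize import least_squares
def scene_avg(k=4):
    F=[grab_frame("scene") for _ in range(k)]
    return np.mean([f[0] for f in F],0), np.median([f[1] for f in F],0)
def unproj(n,uv,z):
    f,cx,cy,M,t=cam(n); uv=np.atleast_2d(uv); r=np.c_[(uv[:,0]-cx)/f,(uv[:,1]-cy)/f,np.ones(len(uv))]@M; C=-M.T@t
    return C+r*((z-C[2])/r[:,2])[:,None]
E
python3 - <<'E'
from h import *
im=cv2.imread("pics/scene5.png").astype(float); d=np.load("/tmp/scene5.npy"); W=cloud("scene",d)
p,r,s=tool(); tx=r.as_matrix()[:,0]; g=p+.015*tx
b=W.reshape(-1,3); q=b[(np.hypot(b[:,0]-g[0],b[:,1]-g[1])<.035)&(b[:,2]>.135)&(b[:,2]<.175)]
print(len(q),(np.percentile(q,[5,50,95],0)*1000).round(1).tolist())
E=(q-g)*1000; print(np.c_[E[:,:2],q[:,2]*1000].round(0).astype(int).tolist())
br=im.mean(-1); u,v=proj("scene",[g[0],g[1],.153])[0]; print("expected ring px",u,v)
u0,v0=int(u)-12,int(v)-12
print(br[v0:v0+24,u0:u0+24].astype(int))
E
```

```text
57 [[528.6, -136.4, 152.1], [560.9, -110.3, 155.9], [576.0, -87.4, 171.5]]
[[-24, 2, 171], [-26, -1, 165], [-24, 2, 163], [-10, -23, 155], [-13, -21, 155], [-14, -17, 157], [-15, -13, 157], [-18, -12, 156], [-26, 0, 158], [-28, 2, 158], [-4, -26, 153], [-4, -21, 155], [-8, -21, 153], [-12, -20, 152], [-15, -18, 152], [-24, 1, 155], [-25, 4, 156], [3, -24, 153], [1, -21, 153], [-3, -20, 153], [2, 25, 174], [8, -17, 155], [3, -18, 152], [9, 23, 172], [5, 24, 171], [3, 26, 171], [16, -13, 157], [12, -14, 154], [10, 24, 170], [7, 25, 169], [4, 27, 169], [16, -14, 152], [17, -8, 155], [7, 21, 163], [9, 27, 167], [4, 27, 164], [23, -1, 157], [9, 22, 160], [9, 27, 163], [6, 29, 162], [22, -3, 152], [22, 2, 155], [21, 6, 156], [19, 8, 155], [16, 10, 155], [15, 14, 156], [13, 17, 157], [10, 18, 155], [8, 21, 156], [8, 26, 158], [6, 29, 159], [22, 8, 153], [20, 10, 153], [20, 15, 155], [15, 14, 152], [14, 17, 153], [7, 24, 153]]
expected ring px 227.48165341660297 174.39812991000178
[[ 34  30  26  23  18  17  20  24  27  29  23  27  25  25  44 113 117  97
   69  30  26  24  25  27]
 [ 28  22  
[... 1612 characters left out ...]
12 213 213 213 212 213 216 209 202 203 201 204 207 209 216 174 202
  217 216 216 215 214 213]
 [213 214 214 213 213 213 213 214 215 218 220 207 199 192 196 211 211 216
  215 215 214 213 212 211]
 [213 213 213 212 212 213 214 215 216 211 191 171 156 138 161 183 202 216
  215 212 211 210 211 211]
 [211 212 212 212 213 213 212 215 206 182 171 168 127 127 144 172 161 185
  211 211 211 211 211 211]
 [211 212 212 213 213 213 212 214 184 159 165 172 163 166 158 164 139 138
  211 214 212 212 211 212]
 [212 212 213 213 213 212 213 215 188 162 161 163 165 168 155 153 142 112
  212 215 213 212 211 211]
 [211 211 212 212 213 212 213 216 181 147 153 162 165 165 155 134 127  90
  216 219 215 213 212 212]]
```

```bash
cat >> h.py <<'E'
SS=8
def render(polys_add,polys_sub,u0,v0,w,h,sig):
    m=np.zeros((h*SS,w*SS),np.uint8)
    for P in polys_add: cv2.fillPoly(m,[np.round((P-[u0-.5,v0-.5])*SS-.5).astype(int)],1)
    for P in polys_sub: cv2.fillPoly(m,[np.round((P-[u0-.5,v0-.5])*SS-.5).astype(int)],0)
    m=cv2.GaussianBlur(m.astype(np.float32),(0,0),max(sig,.05)*SS)
    return m.reshape(h,SS,w,SS).mean((1,3))
A=np.linspace(0,2*np.pi,73)
def circ(c,rad,z): return np.c_[c[0]+rad*np.cos(A),c[1]+rad*np.sin(A),np.full(73,z)]
def ring_model(c,z,ri,u0,v0,w,h,sig):
    o=[proj("scene",circ(c,ri+.004,z+k)) for k in(-.00175,0,.00175)]
    m=[render([x],[proj("scene",circ(c,ri,z+k))],u0,v0,w,h,sig) for x,k in zip(o,(-.00175,0,.00175))]
    return np.max(m,0)
def spin_model(c,u0,v0,w,h,sig):
    pts=np.vstack([proj("scene",circ(c,a,b)) for a,b in((.016,.1005),(.016,.114),(.0115,.12))]).astype(np.float32)
    return render([cv2.convexHull(pts)[:,0]],[],u0,v0,w,h,sig)
def fit(img,mask,model,x0,steps,bg=True):
    def cost(x):
        m=model(x)[mask]; B=np.c_[m,np.ones(m.size)]; y=img[mask]; k=np.linalg.lstsq(B,y,rcond=None)[0]; return ((B@k-y)**2).sum()
    from scipy.optimize import minimize
    s=np.array([x0]+[np.array(x0)+np.eye(len(x0))[i]*steps[i] for i in range(len(x0))])
    r=minimize(cost,x0,method="Nelder-Mead",options=dict(initial_simplex=s,xatol=1e-5,fatol=1)); return r.x,np.sqrt(r.fun/mask.sum())
E
python3 - <<'E'
from h import *
a=cv2.imread("pics/s2.png").astype(float).mean(-1); b=cv2.imread("pics/scene5.png").astype(float).mean(-1)
u,v=proj("scene",[.553,-.1175,.11])[0]; w,h=16,14
for nm,I in(("s2",a),("s5",b)):
    u0,v0=int(u)-8,int(v)-9
    mask=np.zeros((h,w),bool); mask[:10]=1
    if nm=="s5": mask[:4]=0
    x,e=fit(I[v0:v0+h,u0:u0+w],mask,lambda x:spin_model(x[:2],u0,v0,w,h,x[2]),[.553,-.1175,.6],[.004,.004,.2]); print(nm,"spindle",x,e)
    print(I[v0:v0+h,u0:u0+w].astype(int) if nm=="s2" else "")
p,r,s=tool(); tx=r.as_matrix()[:,0]; ty=r.as_matrix()[:,1]; z=p[2]-.1345; g=p+.015*tx
u,v=proj("scene",[g[0],g[1],z])[0]; u0,v0=int(u)-8,int(v)-6; w,h=11,12
mask=np.ones((h,w),bool); mask[:2]=0; mask[:3,:3]=0; mask[-1]=0
for zz in(z,z+.001):
  for ri in(.017,.018,.019):
    x,e=fit(b[v0:v0+h,u0:u0+w],mask,lambda x:ring_model(x[:2],zz,ri,u0,v0,w,h,x[2]),[g[0],g[1],.6],[.004,.004,.2]); print("ring",zz,ri,x,e,"rel tcp tool xy",((x[0]-p[0])*tx[0]+(x[1]-p[1])*tx[1]).round(4),((x[0]-p[0])*ty[0]+(x[1]-p[1])*ty[1]).round(4))
E
```

```text
s2 spindle [ 0.55242438 -0.118093    0.20295791] 7.029180361110922
[[214 214 215 215 215 215 216 216 216 215 215 215 215 215 214 215]
 [212 213 214 214 215 214 215 215 216 215 216 216 216 215 214 214]
 [214 214 213 213 214 214 216 214 215 215 215 216 216 214 214 212]
 [213 213 213 214 214 215 215 215 214 215 215 214 215 213 214 213]
 [213 212 211 212 214 214 215 217 216 216 216 216 215 214 214 215]
 [212 213 213 213 214 216 218 204 196 189 194 208 216 214 215 216]
 [213 213 213 214 216 211 190 171 156 138 163 182 201 216 215 212]
 [213 213 213 215 207 181 171 168 125 127 145 171 161 185 211 211]
 [212 212 212 215 183 161 165 170 164 165 156 166 139 138 211 213]
 [213 213 212 215 190 162 162 163 167 167 156 153 141 111 213 215]
 [214 212 213 216 181 146 154 162 165 165 155 134 129  89 217 219]
 [212 214 217 222 156 117 121 134 136 135 118 104 102  81 139 154]
 [213 217 180 147  82 102 105 108 106 104  95  93  93 102 154  77]
 [218 181  96  90 183 127 108 107 105  99 100  99  79  84 195 186]]
s5 spindle [ 0.55272907 -0.11816357 -0.27155708] 10.032012441356521

ring 0.15277739017622655 
[... 584 characters left out ...]
x = function(np.copy(x), *(wrapper_args + args))
  File "h.py", line 46, in cost
    m=model(x)[mask]; B=np.c_[m,np.ones(m.size)]; y=img[mask]; k=np.linalg.lstsq(B,y,rcond=None)[0]; return ((B@k-y)**2).sum()
      ~~~~~^^^
  File "<stdin>", line 15, in <lambda>
  File "h.py", line 39, in ring_model
    m=[render([x],[proj("scene",circ(c,ri,z+k))],u0,v0,w,h,sig) for x,k in zip(o,(-.00175,0,.00175))]
                   ~~~~^^^^^^^^^^^^^^^^^^^^^^^^
  File "h.py", line 13, in proj
    f,cx,cy,M,t=cam(n); c=np.atleast_2d(X)@M.T+t
                ~~~^^^
  File "h.py", line 5, in cam
    p=camera_params(n); f=192/np.tan(np.radians(p["fovy"])/2)
ValueError: time passes only in moves, steps and waits
```

Call:
{"fn": "jog_arm", "kwargs": {"targets": [[[0.08,0.09,0.3],[0,0,0],28],[[0.08,0.09,0.6],[0,0,0],28],[[0.08,0.09,0.9],[0,0,0],28],[[0.08,0.09,0.9],[0,0,0],28],[[0.08,0.09,0.9],[0,0,0],28],[[0.08,0.09,0.9],[0,0,0],28]]}}

```text
time: 14.75
tool_pos: [0.5444, -0.1062, 0.2652]
tool_rot: [-0.0, 0.902, -0.432, 0.0]
contact_force: [0.8, -0.4, -2.2]
gripper_width: 0.323
grasp_force: 59.6
```

```bash
sed -i 's/^def cam(n):/import functools\n@functools.lru_cache(None)\ndef cam(n):/' h.py; cat > m.py <<'E'
from h import *
I,d=scene_avg(6); cv2.imwrite("pics/scene6.png",I[...,::-1]); b=I.mean(-1); np.save("/tmp/scene6.npy",d)
p,r,s=tool(); tx,ty=r.as_matrix()[:2,0],r.as_matrix()[:2,1]; z=p[2]-.1345; g=p[:2]+.015*tx
print(p,r.as_matrix()[:,2].round(4),s["contact_force"],s["gripper_width"],s["time"])
u,v=proj("scene",[g[0],g[1],z])[0]; u0,v0=int(u)-9,int(v)-7; w,h=18,14
print(u0,v0); print(b[v0:v0+h,u0:u0+w].astype(int))
W=cloud("scene",d)[v0:v0+h,u0:u0+w]; print((W[...,2]*1000).round().astype(int))
E
python3 m.py
```

```text
[ 0.54420063 -0.10617098  0.26486665] [ 2.e-04 -1.e-04 -1.e+00] [ 0.64484177  0.08875386 -1.19563335] 0.32359234552996174 15.05
218 172
[[210 220 219 216 216 215 215 216 215 216 218 203 147 146  85  72 218 218]
 [218 216 215 215 216 216 216 216 217 217 219 204 146 146  84  75 219 218]
 [214 215 215 215 215 216 217 219 220 221 223 207 147 147  89  85 219 218]
 [213 213 215 215 216 218 220 192 179 155 153 142 135 147  87  77 176 214]
 [212 212 213 216 219 191 153 113 101 127 132 110 132 147  72  63 172 214]
 [213 214 215 218 192 121 123 174 201 207 209 191 142 144 103 165 208 215]
 [213 214 217 190 123 123 201 214 218 218 219 204 144 142 139 209 217 215]
 [213 214 218 141  94 200 218 217 216 217 219 203 145 141 142 215 217 216]
 [213 214 219 117 147 217 219 218 205 198 192 194 129 127 167 216 217 215]
 [213 214 219 163 124 202 215 194 173 158 141 170 123 102 163 215 213 211]
 [212 213 217 166  81 133 159 153 148 118 106 110 106  96 103 212 213 211]
 [213 213 215 206 174  94  71  89  91  66  77  92 109  69  72 213 215 213]
 [213 213 213 215 213 181 150 144 148 148 153 145 144  94  98 21
[... 555 characters left out ...]
134 127  82  82  85  83  81  83 151 152  83  81  82  81]
 [ 83  82  83 133 129  82  83  82  82  81  82  81 149 147  84  82  81  82]
 [ 81  81  82 133  82  84  81  82 122 119 121 121 145 144  83  83  82  82]
 [ 81  82  82 131 132  82  83 121 120 122 122 122 140 141 135  83  82  83]
 [ 83  82  82  83 131 133 134 133 133 134 135 133 136 138 136  82  83  81]
 [ 83  84  82  80  84 131 133 132 132 132 133 122 132 135 133  81  84  83]
 [ 83  82  82  84  82 114 117 117 119 119 119 120 118 116 116  83  82  83]
 [ 81  81  81  83  83  82 114 115 117 116 117 117 115 114 111  82  81  82]][ WARN:0@1.564] global loadsave.cpp:1063 imwrite_ Unsupported depth image for selected encoder is fallbacked to CV_8U.
```

```bash
cat > f.py <<'E'
from h import *
def go(z0=.1347):
    b=cv2.imread("pics/scene6.png").astype(float).mean(-1)
    p,r,s=tool(); tx,ty=r.as_matrix()[:2,0],r.as_matrix()[:2,1]; z=p[2]-z0; g=p[:2]+.015*tx
    u,v=proj("scene",[g[0],g[1],z])[0]; u0,v0=int(u)-9,int(v)-7; w,h=18,14
    mask=np.zeros((h,w),bool); mask[:9,:12]=1; mask[:13,:5]=1; mask[8,8:12]=0
    I=b[v0:v0+h,u0:u0+w]
    for ri in(.0175,.018,.0185,.019):
        x,e=fit(I,mask,lambda x:ring_model(x[:2],z+.0007,ri,u0,v0,w,h,.3),[g[0],g[1]],[.004,.004])
        print("ring",ri,x.round(5),round(e,2),"rel tcp tool",(x-p[:2])@tx,(x-p[:2])@ty,"to spindle tool mm",(np.array([.5526,-.1181])-x)@tx*1000,(np.array([.5526,-.1181])-x)@ty*1000)
go(); go(.1357)
E
python3 f.py
```

```text
ring 0.0175 [ 0.5522  -0.11943] 13.95 rel tcp tool 0.015339988632471706 0.0020858914385546564 to spindle tool mm -0.7809569495268245 -1.1448913290056568
ring 0.018 [ 0.55194 -0.11914] 13.07 rel tcp tool 0.014951259308607672 0.0021087867535259587 to spindle tool mm -0.39222762566279096 -1.1677866439769593
ring 0.0185 [ 0.55175 -0.1181 ] 12.32 rel tcp tool 0.014026619592366693 0.001608544715842877 to spindle tool mm 0.5324120905781882 -0.6675446062938778
ring 0.019 [ 0.55198 -0.11772] 11.72 rel tcp tool 0.013874058070776619 0.0011830712818076943 to spindle tool mm 0.6849736121682617 -0.24207117225869512
ring 0.0175 [ 0.55123 -0.12062] 15.88 rel tcp tool 0.015662838300633263 0.0035946737652862862 to spindle tool mm -1.1038066176883816 -2.653673655737287
ring 0.018 [ 0.55129 -0.11992] 14.81 rel tcp tool 0.015151321729704424 0.0031009900206172983 to spindle tool mm -0.5922900467595433 -2.1599899110682994
ring 0.0185 [ 0.55107 -0.11944] 13.78 rel tcp tool 0.014639098161028664 0.002975195877878213 to spindle tool mm -0.08006647808378352 -2.034195768329214
ring 0.019 [ 0.55101 -0.11891] 12.83 rel tcp tool 0.014196029579840624 0.002690636046239172 to spindle tool mm 0.3630021031042564 -1.7496359366901724
```

Call:
{"fn": "jog_arm", "kwargs": {"targets": [[[0,-0.02,0.2],[0,0,0],28],[[0,-0.02,0.4],[0,0,0],28],[[0,-0.02,0.6],[0,0,0],28],[[0,-0.02,0.8],[0,0,0],28],[[0,-0.02,0.95],[0,0,0],28],[[0,-0.02,0.95],[0,0,0],28],[[0,-0.02,0.95],[0,0,0],28]]}}

```text
time: 15.92
tool_pos: [0.5447, -0.1059, 0.2412]
tool_rot: [-0.0, 0.902, -0.432, 0.0]
contact_force: [0.4, 0.1, -1.6]
gripper_width: 0.323
grasp_force: 59.6
```

```bash
python3 m.py 2>/dev/null
```

```text
[ 0.54461395 -0.10586158  0.24116184] [ 2.e-04 -1.e-04 -1.e+00] [-0.51313527 -0.28647797 -2.5430181 ] 0.3198919947012938 16.225
218 178
[[213 213 214 213 213 214 214 215 215 215 215 221 153 137  93  80 187 215]
 [213 213 212 212 213 213 214 215 215 216 217 222 156 138  97  81 187 217]
 [213 213 213 213 213 214 216 217 205 197 191 199 158 139 105  88 189 217]
 [213 213 213 214 215 216 212 190 170 155 138 164 164 140 107  91 154 212]
 [212 213 213 214 217 200 181 172 169 127 128 146 169 141  98  76  86 209]
 [213 213 213 215 205 164 159 166 171 163 166 158 171 141 105 152 196 214]
 [213 213 215 203 149 124 159 163 164 166 168 154 171 141 101 206 217 214]
 [213 214 216 182 100 117 144 154 163 166 166 153 167 141  98 217 219 216]
 [212 213 217 176 105 123 118 121 134 136 133 117 129 130  96 141 152 191]
 [212 213 219 165 106  97 108 107 110 107 104  95 105 111  91 153  79 105]
 [214 218 183  99  89  84 104 107 107 104 102  88  99 105  90 150 182 129]
 [218 181  96 115 191 144  84  77  80  79  72  61  65  70  84 168 208 203]
 [220 116 150 177 211 204 131  94  84  58  49  45 106  71  78 17
[... 437 characters left out ...]
135 134 134 111 110  83]
 [ 81  83  82  80  82 115 119 121 121 120 121 120 132 131 130  82  82  83]
 [ 81  81  84  83 108 114 117 119 119 118 120 119 127 128 128  82  82  83]
 [ 83  82  82  95 109  83 114 116 115 117 116 117 123 125 124  82  82  83]
 [ 82  83  83  82 109  83 110 113 114 114 114 111 122 121 122  84  85  82]
 [ 84  82  83  82 110  83 108 109 108 109 109 109 117 117 116  87  81  84]
 [ 82  82  84  84 107 110 110 109 105 107 110 110 110 114 113  88  87  78]
 [ 82  85  84  78  89 105 107 109 110 109 110 107  99 109 108  88  88  86]
 [ 82  86  82  55  89  88  94  93  95  96  95  95  95  96  92  88  89  88]
 [ 82  85  80  56  88  89  88  91  92  93  93  94  92  90  90  89  88  87]]
```

Call:
{"fn": "jog_arm", "kwargs": {"targets": [[[0.06,0,0],[0,0,0],28],[[0.06,0,0],[0,0,0],28],[[0.06,0,0],[0,0,0],28]]}}

```text
time: 16.6
tool_pos: [0.5455, -0.107, 0.241]
tool_rot: [-0.0, 0.902, -0.432, -0.0]
contact_force: [0.5, -1.1, -2.9]
gripper_width: 0.319
grasp_force: 59.6
```

Call:
{"fn": "jog_arm", "kwargs": {"targets": [[[-0.12,0,0],[0,0,0],28],[[-0.12,0,0],[0,0,0],28],[[-0.12,0,0],[0,0,0],28]]}}

```text
time: 16.98
tool_pos: [0.5436, -0.1047, 0.241]
tool_rot: [0.0, 0.902, -0.432, 0.0]
contact_force: [-0.2, -1.1, -3.1]
gripper_width: 0.327
grasp_force: 59.7
```

Call:
{"fn": "jog_arm", "kwargs": {"targets": [[[0.06,0.06,0],[0,0,0],28],[[0.06,0.06,0],[0,0,0],28],[[0.06,0.06,0],[0,0,0],28]]}}

```text
time: 17.35
tool_pos: [0.5433, -0.1068, 0.2409]
tool_rot: [-0.0, 0.902, -0.432, -0.0]
contact_force: [1.3, 0.7, -2.1]
gripper_width: 0.321
grasp_force: 59.6
```

Call:
{"fn": "jog_arm", "kwargs": {"targets": [[[0,-0.12,0],[0,0,0],28],[[0,-0.12,0],[0,0,0],28],[[0,-0.12,0],[0,0,0],28]]}}

```text
time: 17.73
tool_pos: [0.5457, -0.1048, 0.241]
tool_rot: [0.0, 0.902, -0.432, -0.0]
contact_force: [-0.5, 0.2, -2.3]
gripper_width: 0.323
grasp_force: 59.5
```

Call:
{"fn": "jog_arm", "kwargs": {"targets": [[[0,0.04,0],[0,0,0],28],[[0,0.04,0.2],[0,0,0],28],[[0,0.04,0.38],[0,0,0],28],[[0,0.04,0.38],[0,0,0],28],[[0,0.04,0.38],[0,0,0],28],[[0,0.04,0.38],[0,0,0],28]]}}

```text
time: 18.48
tool_pos: [0.5451, -0.1056, 0.2317]
tool_rot: [-0.0, 0.902, -0.432, 0.0]
contact_force: [-0.1, 0.9, -2.1]
gripper_width: 0.318
grasp_force: 59.6
```

```bash
python3 m.py 2>/dev/null; python3 - <<'E'
import cv2
i=cv2.imread("pics/scene6.png"); cv2.imwrite("pics/c7.png",cv2.resize(i[140:225,180:285],(740,600),interpolation=cv2.INTER_CUBIC))
E
```

```text
[ 0.54496565 -0.1055276   0.23155721] [ 1.e-04 -1.e-04 -1.e+00] [ 0.87663003  0.4274157  -2.69029505] 0.3231627128968693 18.775
218 181
[[212 213 213 214 214 216 211 190 170 155 138 165 154 139 110  84 149 212]
 [212 213 213 213 215 206 182 172 169 127 128 148 147 139 116  86 149 212]
 [213 213 213 213 215 184 159 165 171 163 165 159 148 139 120  93 155 214]
 [213 213 213 212 216 189 163 162 164 166 168 156 143 138 117  90 102 213]
 [212 214 213 214 219 166 145 153 162 166 166 154 142 138 115  99 127 215]
 [212 212 214 218 193 119 113 121 134 136 133 118 129 137 116  69 107 193]
 [212 213 217 187 133  69 103 106 110 106 102  94 124 136 113 155  81 106]
 [214 218 181 109  93 182 128 108 108 105 100  97 127 138 130 196 186 129]
 [218 181  96 119  98 160 127  86  82  88  86  81  82 114 103 188 209 204]
 [220 117 151 182 140 112 124 100  86  65  61  75  86 105  89 157 209 206]
 [198  76 206 197 173 114  91  91  89  77  69  73  66  84  71 168 202 177]
 [186  68 217 174 173 197 171 137 109 103 100 136 145 134 126 196 173 128]
 [212  87 151 203 155 186 204 202 199 199 198 203 201 199 163 15
[... 437 characters left out ...]
123 122 124  99  98  81]
 [ 82  83  82  80  98 100 109 113 114 113 112 112 119 121 119  84  83  83]
 [ 83  82  83  82  98  97 107 108 109 109 110 109 117 116 117  89  82  84]
 [ 82  82  85  84  99  89  99 104 103 105 107 105 112 114 114  87  87  81]
 [ 82  84  84  77  99  88  93  98 100 101 103 100  98 109 108  89  90  87]
 [ 82  84  81  53 100  98  93  95  97  95  96  95 102 105 104  89  87  88]
 [ 82  85  84  55  88  96  99 101 101 100 101 101  98 101 101  97  88  84]
 [ 84  84  83  54  88  87  86  92  96  98  88  89  89  96  87  89  87  82]
 [ 81  83  82  52  84  87  88  88  88  89  88  90  88  87  87  86  84  77]
 [ 83  80  85  56  78  83  86  87  85  87  87  85  86  85  84  81  80  85]]
```

View pics/c7.png

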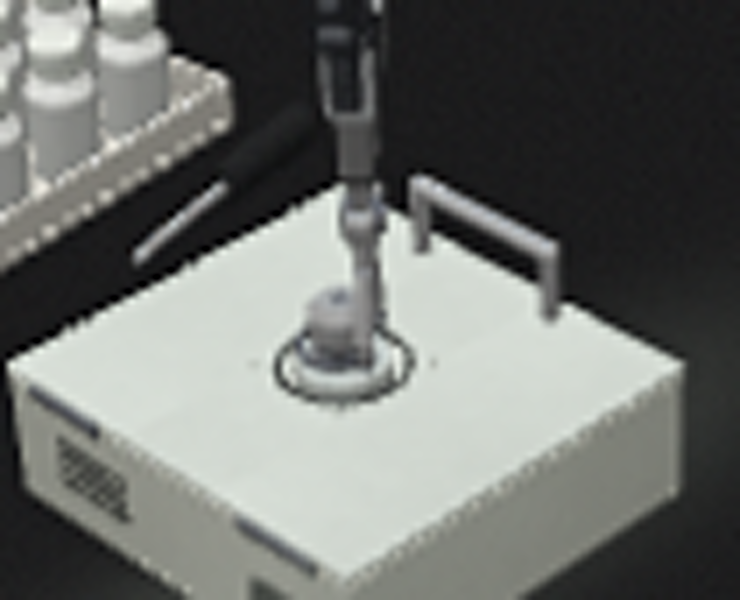

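The ring sits around the spindle at groove height at (345,355). Its top is about 98.5 mm above the bench and flat, only the pliers' weight is on the wrist, and the cover is shut. Handing in.

```bash
python3 -c "
from plant import *
print(job_done())"
```

```text
the job is handed in; nothing more can be done
None
```

I handed the job in at about 19 s: the cover is shut, and the gripped pliers hold the spread ring flat around the spindle at groove height, with no contact force felt; I have not seen the verdict.

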